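# Steady the rocking ball stand and set the cue ball on it

### The arm

A 6-joint arm with a two-finger parallel gripper is mounted at the origin on the work surface. World frame = base frame: x ahead of the robot, y to its left, z up, the work surface at z = 0. Lengths are in mm, angles in degrees, forces in N, time in s.
With the tool pointing down it reaches from about 350 to 850 mm from the base axis. Payload 8.1 kg.
Tool frame: the origin (TCP) lies at the very end of the fingers, on their centre line; the grasp point (between the pads) lies 19 mm behind it (r.grip_depth is the distance from the TCP to the grasp point, in mm); z points along the fingers, y is the direction in which the jaws open and shut (so a half turn about z gives the same grasp; the last joint's range is limited). The gripper opens to 85 mm and grips with 20 to 120 N. Pads are 22 mm wide; open, the fingers measure 114 mm over their backs; the gripper's body (76 mm by 85 mm) begins 54 mm behind the grasp point. The pads swing forward as they close: fully open they stand 13 mm farther back than shut.
Start: joints at [71.253, 7.471, 85.268, -0, 87.261, -4.893], TCP at [143.648, 582.555, 231.292] pointing down, gripper open.
Joint ranges: [-169.43, 169.43], [-51.17, 129.36], [1.28, 143.12], [-76.62, 256.62], [0, 156.53], [-152.29, 152.29]. Speed limits (degrees/s): [136.94, 136.94, 159.86, 180, 180, 180].

### API

Orientations are given as [roll, pitch, yaw] about the fixed x, y, z axes, in that order (R = Rz(yaw) Ry(pitch) Rx(roll)).
In Python, from bench import status, viewer, hand_in, r gives the robot as it stands.
- The arm moves only by the shell command python3 -m crank 'ROWS' [OPENING] [FORCE]. ROWS is a JSON object of lists of equal length, an entry for each row: "slide": the shift along the tool's x, y, z in m, a list of three; "twist": the turn about the tool's z in rad. A call has 1 to 8 rows; each row shifts and turns the commanded pose from where the row before left it, along the tool's axes as they then stand; what a row does not reach is not made up. A row lasts 1/10 s, in which the tool goes at most 50 mm and 8.59 degrees, less where a joint would pass 70% of its speed; a pose out of reach is approached as far as the arm can. A call with a gripper value outside its range is refused whole. OPENING is the closure, from 0 (fully open) to 1 (shut), set as the call begins (- or left out, the last holds). The fingers move at their own pace and stop on an object; FORCE is the grip in N (left out, the last holds). Time passes only in rows, so rows that do not move let the fingers close. It gives the time, the measured TCP pose, the force and the opening at its end, in the units of the state.
- status.sense(): the state, without advancing time (a new reading comes with each control period).
- viewer.snapshot(name): name is "scene" or "top" or "wrist"; returns a dict with "img" (420x560x3 uint8, red, green, blue), "fx", "fy", "cx", "cy" (pixels), "R" (3x3) and "t" (3): a world point X has camera coordinates R X + t; the wrist camera has in their place "hand_eye" (4x4, takes a point from camera to tool coordinates, whose origin is the TCP and whose axes are the flange's). Camera axes: x right, y down, z forward; pixel columns grow to the right and rows downward; lengths in mm; the calibration is good to about 2 mm. A picture is of the moment at which its call begins: read the wrist's pose just before it. There is no depth.
- hand_in(): hands the job in, once; it reports no verdict.
The state is a dict: "time": time; "joint_pos": joint angles; "qd": joint speeds; "joint_efforts": joint torques, N m; "tool_pos": TCP position; "tcp_rot": TCP orientation; "ft_force": force on the tool from outside, world axes, zero at the start; "wrist_torque": the same for the moment, N m; "finger_gap": finger opening in mm.
Only numpy, scipy, OpenCV 4.12 (cv2) and the standard library are available. Lean on these libraries where they do the work, as an engineer would, in place of code of your own. Each camera call takes 0.05 s, during which the arm holds its last target.

### The job

The wooden display stand rocks because its screw foot, the one with the black wing knob, is screwed up too far: turn the knob clockwise until the stand is level, bears on all four feet and no longer wobbles. Let go of it, then take the white cue ball from its little black holder and leave it sitting in the stand's seat. Do not push the other things on the table about.

Things in the scene. Friction and masses are not known exactly. Their poses are not given: they have to be found in the camera images.
- stand: Loose pale wood stand, about 1.7 kg: square board 180 x 180 x 18 mm, top 38 mm above its underside of feet, on four domed rubber feet (radius 10 mm) at (+-70, +-70) mm. Origin: its middle, level with the undersides of the three plain feet; z up, x and y along the edges. The foot at (+70, +70) mm is the screw foot with the wing knob; the others are fixed, with only flat brass caps 3 mm high on the board.
- knob_grip (a point): On the axis of the black wing knob, over the screw foot, 99 mm from the stand's middle, at a good height to grip; 26 mm above the board's top when the foot is right, up to 5 mm more at the start. The knob is an upright flat bar 44 mm long, 12 mm thick, reaching 10 mm above and 14 mm below this point, on a round collar 22 mm across that ends 18 mm below this point.
- foot_knob (a joint): Turn of the wing knob, rad, growing clockwise seen from above, which lowers the foot out of the board, 8 mm a full turn (1.27 mm a rad). Travel 0 to 7.5. At 0 the knob's bar lies along the stand's x axis, at q it points q clockwise from there. It takes 0.05 to 0.1 N m and stays where left. At the start the foot is 3 to 5 mm too high, so several regrasps are needed.
- stand_seat (a point): Where the ball's centre is when it sits in the stand's seat, a square wooden block 66 x 66 mm, 10 mm high, with a 40 mm square hole, in the middle of the board. The point is on the stand's z axis, 68.4 mm above its origin, 20.4 mm above the top of the block.
- screw_corner (a point): Point on the board's top at the screw foot (+70, +70, 38 mm in the stand). The stand is a little heavier here: while the foot is short it leans down to this corner, about 10 mrad per mm missing, the opposite foot in the air. With the foot right the stand's z axis is vertical. With the foot too long it rocks about the other diagonal, sideways, about 7 mrad per mm too long.
- ball_center (a point): Centre of the white cue ball, 57.2 mm across, 0.17 kg, resting on its frame.
- rest: Fixed square black frame on which the ball lies at the start: 56 mm outside, 40 mm inside, 11 mm high; origin at its middle on the table. The ball's centre is 31 mm above the table.
- chalk_a: Bystander: one of two blue chalk cubes, 22 mm; to be left where it is. Origin at the centre of its underside.
- chalk_b: Bystander: the other blue chalk cube, 22 mm; to be left where it is. Origin at the centre of its underside.
- remote: Bystander: black remote control, 150 x 42 x 18 mm, lying flat; to be left where it is. Origin at the centre of its underside.
- can: Bystander: plain metal drink can, 66 mm across, 100 mm tall; to be left where it is. Origin at the centre of its underside.
- brush: Bystander: flat wooden brush, 160 x 50 x 34 mm; to be left where it is. Origin at the centre of its underside.
- ball: The cue ball itself; its origin turns with it as it rolls, so use ball_center.
Not all that is in view belongs to the job. Of the things shaped like the ball, the white one is meant.

How it is judged:
By the outcome, as a careful person would: the job done as asked, in the order asked, and still so for the second after the job is handed in, with the robot touching nothing.
It also fails if it takes over 72 s, if anything falls off the work surface, if the arm or the gripper's body presses on something with over 40 N, if the wrist force passes 120 N, or if a joint passes its speed limit or range.

## Working session

There is one attempt and no reset: what is moved stays moved. The work goes in short steps, Python scripts to look and compute and a shell command to move; the robot and the scene stay as the last step left them, time stands still between calls to the robot, and variables do not carry over. Pictures are saved under pics/ and viewed, and the job is handed in when it is done.

```bash
ls; mkdir -p pics
python3 - <<'E'
from bench import status, viewer, r
import cv2
print(status.sense())
for n in ("scene","top","wrist"):
    s=viewer.snapshot(n)
    cv2.imwrite(f"pics/{n}0.png",s["img"][:,:,::-1])
    print(n,{k:v for k,v in s.items() if k!="img"})
E
```

```text
pics
{'time': 0.0, 'joint_pos': array([ 7.12522500e+01,  7.51492043e+00,  8.53308141e+01, -1.15992855e-03,
        8.72610285e+01, -4.89174081e+00]), 'qd': array([-0.16738891, -0.02815681,  0.11065166, -0.03236663,  0.01169371,
        0.03234211]), 'joint_efforts': array([ 4.86638128e-04, -5.69380760e+01, -5.00571620e+01, -2.02973324e-04,
        1.45801215e-02, -9.15550208e-05]), 'tool_pos': array([143.48169071, 582.01693592, 230.23167667]), 'tcp_rot': array([-1.79893527e+02, -7.94974787e-03,  1.66144040e+02]), 'ft_force': array([-0.02654124, -0.97893707,  0.46968798]), 'wrist_torque': array([-0.02429656,  0.03111119,  0.02487248]), 'finger_gap': 85.36699811122034}
scene {'fx': 460.0306906180291, 'fy': 460.0306906180291, 'cx': 285.336788621495, 'cy': 210.18556739763596, 'R': array([[-0.34696433,  0.93785557, -0.00653285],
       [ 0.55774261,  0.20072962, -0.80537619],
       [-0.75401521, -0.28308046, -0.59272803]]), 't': array([ 172.46741963, -265.52077686, 1323.59977417])}
top {'fx': 400.45976286066133, 'fy': 400.45976286066133, 'cx': 278.78549901758845, 'cy': 206.65890391150626, 'R': array([[ 0.02716027, -0.99833314,  0.05092416],
       [-0.99723766, -0.0305832 , -0.06768839],
       [ 0.06913299, -0.04894506, -0.99640605]]), 't': array([-14.58708435, 566.73335011, 768.54449413])}
wrist {'fx': 348.6969087927415, 'fy': 348.6969087927415, 'cx': 281.29744666602744, 'cy': 214.21672309494085, 'hand_eye': array([[ 7.74016803e-04, -9.63581812e-01, -2.67412587e-01,
         6.76473449e+01],
       [ 9.99999039e-01,  4.38185818e-04,  1.31552586e-03,
        -1.29886656e+00],
       [-1.15044039e-03, -2.67413349e-01,  9.63581225e-01,
        -1.42463020e+02],
       [ 0.00000000e+00,  0.00000000e+00,  0.00000000e+00,
         1.00000000e+00]])}
```

View pics/scene0.png

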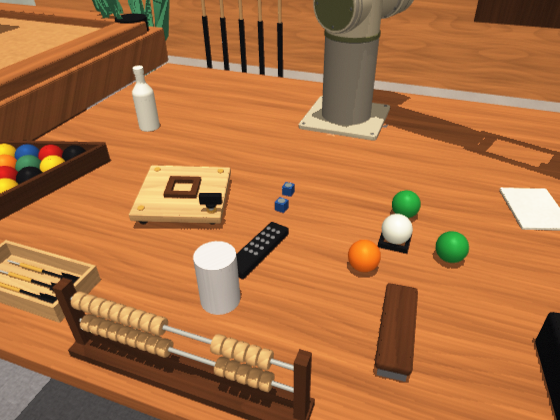

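View pics/top0.png

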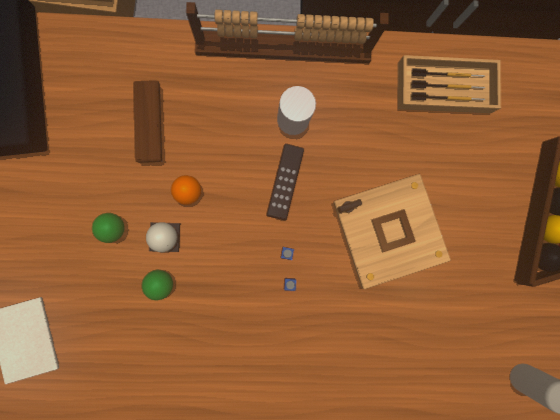

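View pics/wrist0.png

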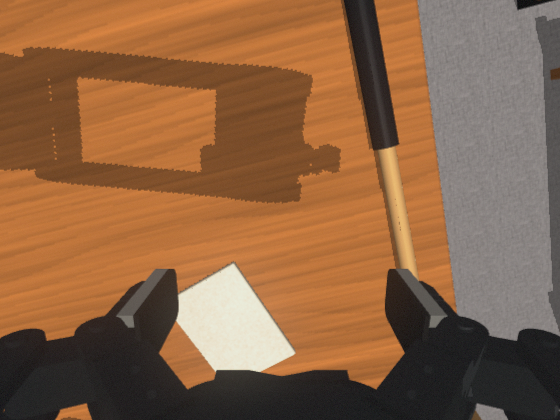

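Top: the stand is at (392,231) with its black knob at (349,207). The white ball is at (161,237) on the black frame. The orange (185,190) and green (108,228), (157,285) balls aren't meant. Next I measure positions and check both targets in enlarged crops.

```bash
cat > h.py <<'E'
import numpy as np, cv2
from scipy.spatial.transform import Rotation as Ro
from bench import status, viewer, r
def snap(n):
    st=status.sense(); s=viewer.snapshot(n)
    if n=="wrist":
        T=np.eye(4);T[:3,:3]=Ro.from_euler('xyz',st["tcp_rot"],degrees=True).as_matrix();T[:3,3]=st["tool_pos"]
        M=np.linalg.inv(T@s["hand_eye"]); s["R"]=M[:3,:3]; s["t"]=M[:3,3]
    s["K"]=np.array([[s["fx"],0,s["cx"]],[0,s["fy"],s["cy"]],[0,0,1.]])
    s["bgr"]=np.ascontiguousarray(s["img"][:,:,::-1]); return s
def onplane(s,uv,z):
    d=s["R"].T@np.linalg.inv(s["K"])@np.array([uv[0],uv[1],1.]); o=-s["R"].T@s["t"]
    return o+d*(z-o[2])/d[2]
def proj(s,X):
    c=s["R"]@np.asarray(X,float)+s["t"]; p=s["K"]@c; return p[:2]/p[2]
def two(s1,uv1,s2,uv2):
    A=cv2.triangulatePoints(s1["K"]@np.c_[s1["R"],s1["t"]],s2["K"]@np.c_[s2["R"],s2["t"]],np.array(uv1,float).reshape(2,1),np.array(uv2,float).reshape(2,1))
    return (A[:3]/A[3]).ravel()
E
python3 - <<'E'
from h import *
t=snap("top"); s=snap("scene")
def white(x,box):
    hsv=cv2.cvtColor(x["bgr"],cv2.COLOR_BGR2HSV); m=((hsv[...,1]<70)&(hsv[...,2]>70)).astype(np.uint8)
    k=np.zeros_like(m);k[box[1]:box[3],box[0]:box[2]]=1; m*=k
    c=max(cv2.findContours(m,0,2)[0],key=cv2.contourArea); return cv2.minEnclosingCircle(c)
bt=white(t,(130,205,190,265)); bs=white(s,(370,200,425,260))
print("ball",bt,bs,two(t,bt[0],s,bs[0]),onplane(t,bt[0],31),onplane(s,bs[0],31))
for n,uv in dict(cap1=(414,185),cap2=(438,254),cap3=(370,277)).items(): print(n,onplane(t,uv,41))
print("knob",onplane(t,(349,207),74))
a=cv2.resize(t["bgr"][160:300,320:460],(560,560),interpolation=2); b=cv2.resize(s["bgr"][150:240,120:240],(0,0),fx=4,fy=4,interpolation=2)
cv2.imwrite("pics/c1.png",a);cv2.imwrite("pics/c2.png",b)
cv2.imwrite("pics/c3.png",np.hstack([cv2.resize(t["bgr"][170:310,80:220],(400,400)),cv2.resize(s["bgr"][180:280,340:480],(560,400))[:,:400]]))
E
```

```text
ball ((160.8000030517578, 237.0), 15.493321418762207) ((396.77410888671875, 228.378173828125), 15.480271339416504) [501.50375421 224.99146545  31.33575394] [501.45019341 225.28355515  31.        ] [501.15831383 224.81273666  31.        ]
cap1 [ 615.97973047 -260.59238759   41.        ]
cap2 [ 482.96927064 -308.48888948   41.        ]
cap3 [ 435.90825386 -175.52292138   41.        ]
knob [ 566.49426702 -125.40893448   74.        ]
```

View pics/c1.png

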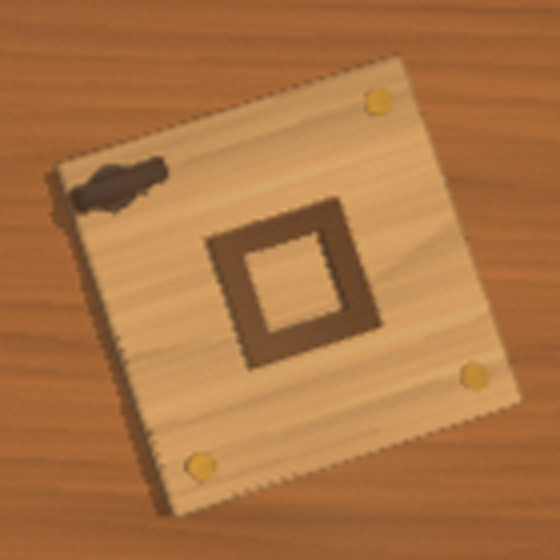

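View pics/c2.png

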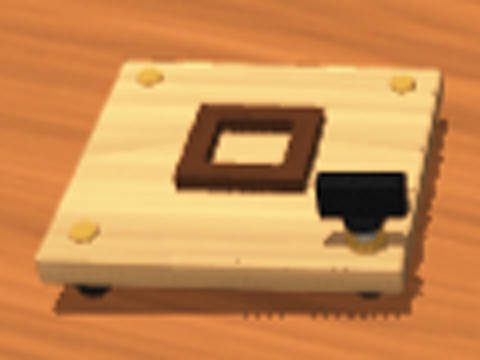

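View pics/c3.png

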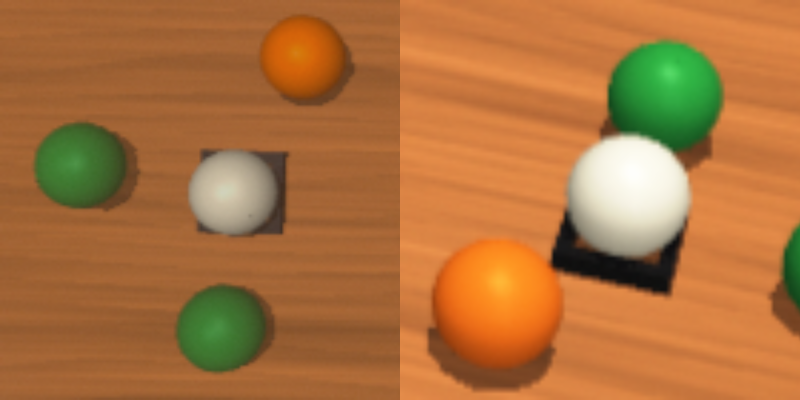

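Confirmed: white ball at (501,225,31), height as expected. The stand's centre is about (526,-218) with yaw 19.8°, and the knob's bar lies along stand y, so q≈π/2. Now I move the wrist camera over the stand to measure the tilt.

```bash
R='{"slide":[[-0.030,-0.037,0.001],[-0.030,-0.037,0.001],[-0.030,-0.037,0.001],[-0.030,-0.037,0.001],[-0.030,-0.037,0.001],[-0.030,-0.037,0.001],[-0.030,-0.037,0.001]],"twist":[0,0,0,0,0,0,0]}' ; true
python3 -m crank '{"slide":[[-0.030,-0.037,0.001],[-0.030,-0.037,0.001],[-0.030,-0.037,0.001],[-0.030,-0.037,0.001],[-0.030,-0.037,0.001],[-0.030,-0.037,0.001],[-0.030,-0.037,0.001],[-0.030,-0.037,0.001]],"twist":[0,0,0,0,0,0,0,0]}'
python3 -m crank '{"slide":[[-0.030,-0.037,0.001],[-0.030,-0.037,0.001],[-0.030,-0.037,0.001],[-0.030,-0.037,0.001],[-0.030,-0.037,0.001],[-0.030,-0.037,0.001],[-0.030,-0.037,0.001],[-0.030,-0.037,0.001]],"twist":[0,0,0,0,0,0,0,0]}'
python3 -m crank '{"slide":[[-0.030,-0.037,0.001],[-0.030,-0.037,0.001],[-0.030,-0.037,0.001],[-0.030,-0.037,0.001]],"twist":[0,0,0,0]}'
python3 -m crank '{"slide":[[0,0,0],[0,0,0],[0,0,0],[0,0,0],[0,0,0],[0,0,0],[0,0,0],[0,0,0]],"twist":[0.14,0.14,0.14,0.14,0.14,0.14,0.145,0]}'
```

```text
time: 1.05
tool_pos: [306.1, 236.0, 223.4]
tcp_rot: [180.0, 0.0, 166.2]
ft_force: [0.7, -0.1, -0.0]
finger_gap: 85.3
time: 1.85
tool_pos: [468.4, -109.3, 215.4]
tcp_rot: [180.0, 0.0, 166.1]
ft_force: [0.1, 0.9, 0.6]
finger_gap: 85.5
time: 2.25
tool_pos: [549.5, -281.6, 211.0]
tcp_rot: [180.0, 0.0, 166.1]
ft_force: [0.3, -0.5, 0.3]
finger_gap: 85.6
time: 3.05
tool_pos: [548.9, -279.5, 211.1]
tcp_rot: [-180.0, -0.0, 109.6]
ft_force: [-0.4, 0.4, -0.4]
finger_gap: 85.4
```

Run:
```python
from h import *
w=snap("wrist"); cv2.imwrite("pics/w1.png",w["bgr"]); np.savez("w1.npz",R=w["R"],t=w["t"],K=w["K"],bgr=w["bgr"])
for k in ("top","scene"):
    s=snap(k); np.savez(k+"0.npz",R=s["R"],t=s["t"],K=s["K"],bgr=s["bgr"])
```

```text
(no output)
```

View pics/w1.png

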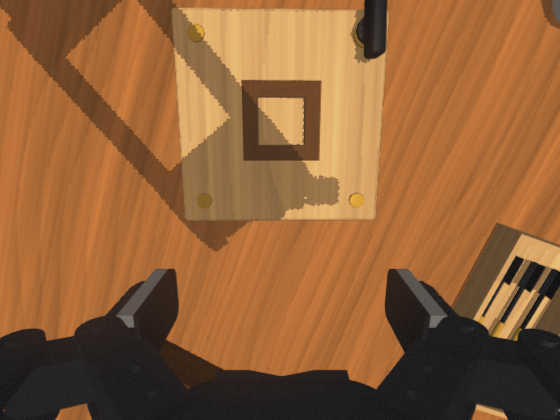

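```bash
cat > tilt.py <<'E'
from h import *
# seed corners image, in stand order: (+,+),(+,-),(-,-),(-,+)
def lines(img,K,seed,skip=()):
    f=cv2.GaussianBlur(img.astype(np.float32),(0,0),0.8)
    ratio=f[...,0]/(f.sum(2)+1)   # blue share, shadow-proof
    L=[];res=[]
    for i in range(4):
        a,b=np.array(seed[i],float),np.array(seed[(i+1)%4],float)
        d=(b-a)/np.linalg.norm(b-a); n=np.array([-d[1],d[0]])
        cen=np.mean(seed,0); n*=np.sign(n@(cen-a))
        pts=[]
        for u in np.linspace(.04,.96,150):
            p=a+(b-a)*u; s=np.arange(-7,7.01,.25)
            q=p+s[:,None]*n
            v=cv2.remap(ratio,q[:,0].astype(np.float32)[None],q[:,1].astype(np.float32)[None],1).ravel()
            g=np.gradient(v); k=np.argmax(g)
            if g[k]<0.003 or k<4 or k>len(s)-5: continue
            w=np.clip(g[k-4:k+5],0,None); pts.append(p+n*(s[k-4:k+5]@w/w.sum()))
        pts=np.array(pts,np.float32)
        for _ in range(3):
            vx,vy,x0,y0=cv2.fitLine(pts,cv2.DIST_HUBER,0,.01,.01).ravel()
            e=(pts-[x0,y0])@[-vy,vx]; keep=abs(e)<max(.25,2*np.median(abs(e))); pts=pts[keep]
        res.append((len(pts),round(float(np.std(e[keep])),2)))
        L.append(np.cross([x0,y0,1],[x0+vx,y0+vy,1]))
    C=[]
    for i in range(4):
        p=np.cross(L[i-1],L[i]); C.append(p[:2]/p[2])
    return np.array(C),res
def tilt(w,seed):
    seed=np.array(seed,float)
    for _ in range(2): seed,res=lines(w["bgr"],w["K"],seed)
    O=np.array([[90,90,38],[90,-90,38],[-90,-90,38],[-90,90,38.]])
    ok,rv,tv=cv2.solvePnP(O,seed,w["K"],None)
    rv,tv=cv2.solvePnPRefineLM(O,seed,w["K"],None,rv,tv)
    e=np.abs(cv2.projectPoints(O,rv,tv,w["K"],None)[0][:,0]-seed).max()
    Rw=w["R"].T@cv2.Rodrigues(rv)[0]; tw=w["R"].T@(tv.ravel()-w["t"])
    zs=Rw.T@np.array([0,0,1.])      # world up in stand frame
    n=-zs[:2]*1000                  # >0: leans down toward -x? see print
    yaw=np.degrees(np.arctan2(Rw[1,0],Rw[0,0]))
    # drop slopes: height gradient along stand axes (mrad)
    gx,gy=Rw[2,0]*1000,Rw[2,1]*1000
    print("edges",res,"reproj",round(e,2),"origin",tw.round(1),"yaw",round(yaw,2))
    print("lean toward screw corner mrad",round(-(gx+gy)/2**.5,1),"sideways",round((gx-gy)/2**.5,1))
    top=lambda x,y,z: Rw@np.array([x,y,z])+tw
    print("screw_corner",top(70,70,38).round(1),"seat",top(0,0,68.4).round(1))
    return Rw,tw,seed
E
python3 - <<'E'
from tilt import *
w=dict(np.load("w1.npz"))
# corners: knob corner (+,+) is top right (388,11); (+,-)? y from cap(+,-) to knob
Rw,tw,c=tilt(w,[(388,11),(376,220),(185,220),(173,10)]); print(c.round(1))
E
```

```text
edges [(107, 0.13), (106, 0.13), (131, 0.13), (86, 0.13)] reproj 0.11 origin [ 525.9 -221.4   -3. ] yaw 19.54
lean toward screw corner mrad 38.3 sideways 1.7
screw_corner [ 568.9 -130.7   31.2] seat [ 526.9 -219.    65.4]
[[389.2   9. ]
 [375.  219.3]
 [184.5 220.7]
 [170.1   7. ]]
```

Run:
```python
from h import *
t=dict(np.load("top0.npz")); s=dict(np.load("scene0.npz")); w=dict(np.load("w1.npz"))
def dark(x,box,th=60):
    m=(x["bgr"].max(2)<th).astype(np.uint8); k=np.zeros_like(m);k[box[1]:box[3],box[0]:box[2]]=1;m*=k
    c=max(cv2.findContours(m,0,2)[0],key=cv2.contourArea); return c,cv2.minAreaRect(c)
ct,rt=dark(t,(330,195,366,222),75); cs,rs=dark(s,(190,185,230,212),50); print(rt,rs)
bt=(ct[:,0].min(0)+ct[:,0].max(0))/2
print("two-view",two(t,rt[0],s,rs[0]))
print("wrist bar, z71:",onplane(w,(375,25),71),"end",onplane(w,(374.5,57),71),onplane(w,(374,2),71))
for n,P in dict(grip=(569.5,-129.7,63)).items():
    for x in (t,s,w): print(proj(x,P))
    a=np.array([np.cos(np.radians(109.6)),np.sin(np.radians(109.6)),0])*22
    print([proj(x,np.array([569.5,-129.7,73])+k*a).round(1) for x in (t,s,w) for k in (-1,1)])
cv2.imwrite("pics/c4.png",cv2.resize(t["bgr"][190:225,325:375],(0,0),fx=10,fy=10,interpolation=0))
cv2.imwrite("pics/c5.png",cv2.resize(w["bgr"][0:70,330:410],(0,0),fx=8,fy=8,interpolation=0))
can=onplane(t,(297,104),100); print("can",can)
```

```text
((340.0, 211.0), (0.0, 0.0), 0.0) ((210.0, 200.0), (14.0, 22.0), 90.0)
two-view [ 564.68684849 -123.09889441   54.09010278]
wrist bar, z71: [ 568.66056621 -132.33964722   71.        ] end [ 577.00923962 -152.27973066   71.        ] [ 561.96207816 -118.87085555   71.        ]
[349.96472593 205.86424906]
[209.56428801 197.49006485]
[374.68036617  24.48228383]
[array([362.3, 201.9]), array([340. , 209.1]), array([197.7, 193.2]), array([220.4, 193.2]), array([376. ,  53.9]), array([380.6, -13.7])]
can [747.70731635 -22.04809715 100.        ]
```

View pics/c5.png

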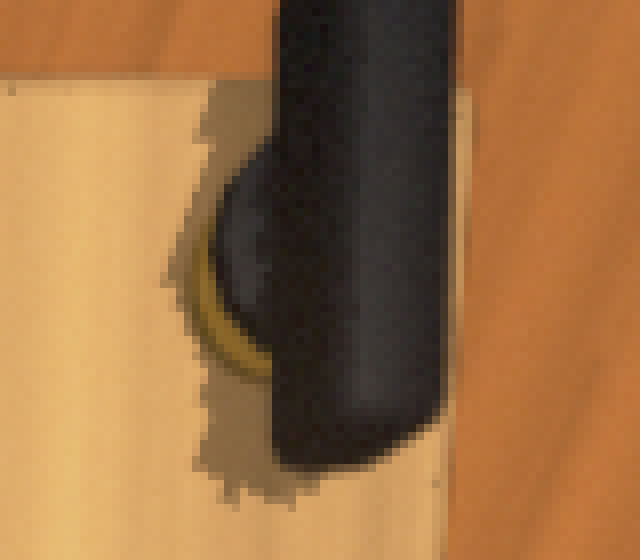

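View pics/c4.png

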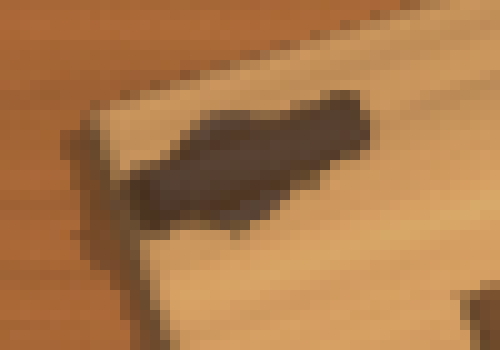

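```bash
python3 -m crank '{"slide":[[0.0335,0.0174,0],[0.0335,0.0174,0],[0.0335,0.0174,0],[0.0335,0.0174,0],[0,0,0.035],[0,0,0.035],[0,0,0.035],[0,0,0]],"twist":[0,0,0,0,0,0,-0.02,0]}' 0.5 40
python3 - <<'E'
from h import *
w=snap("wrist"); cv2.imwrite("pics/w2.png",w["bgr"]); print(status.sense()["tool_pos"])
E
```

```text
time: 4.0
tool_pos: [565.2, -128.5, 100.4]
tcp_rot: [-179.5, -0.4, 111.0]
ft_force: [-0.8, 0.9, -0.0]
finger_gap: 42.8
[ 567.05829907 -129.15779673  103.71040838]
```

View pics/w2.png

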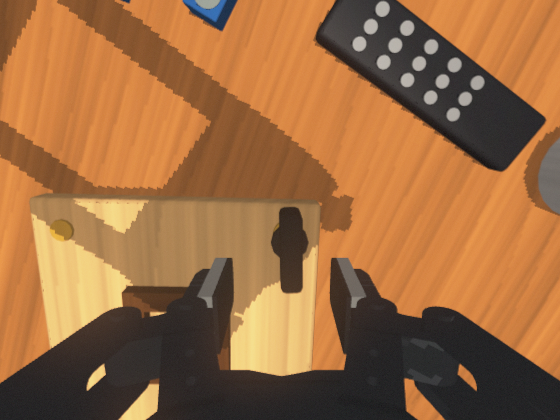

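Run:
```python
from h import *
w=snap("wrist"); p=np.load
P=onplane(w,(290.5,250),74); print(P, [onplane(w,q,74) for q in ((290,209),(291.5,292))]); st=status.sense(); print(st["tool_pos"],st["tcp_rot"])
R=Ro.from_euler('xyz',st["tcp_rot"],degrees=True).as_matrix(); print(R.T@(P-st["tool_pos"]))
```

```text
[ 571.12074296 -128.09190047   74.        ] [array([ 562.73712151, -107.41059071,   74.        ]), array([ 580.54987627, -150.64405744,   74.        ])]
[ 568.9281356  -129.86190091  106.38577065] [-1.79931973e+02 -5.45830089e-02  1.10918234e+02]
[ 0.83965032  2.71849765 32.38338041]
```

```bash
python3 -m crank '{"slide":[[0.001,0.0025,0.02],[0,0,0.02],[0,0,0.02],[0,0,0]],"twist":[-0.025,0,0,0]}' 0.5 40
python3 -m crank '{"slide":[[0,0,0],[0,0,0],[0,0,0],[0,0,0]],"twist":[0,0,0,0]}' 1 40
```

```text
time: 4.5
tool_pos: [571.1, -128.2, 46.3]
tcp_rot: [-180.0, -0.0, 112.3]
ft_force: [-0.7, 1.0, -0.1]
finger_gap: 42.5
time: 4.9
tool_pos: [572.8, -128.9, 49.1]
tcp_rot: [179.9, 0.1, 112.3]
ft_force: [-4.3, -1.1, 8.1]
finger_gap: 18.1
```

```bash
python3 -m crank '{"slide":[[0,0,0],[0,0,0]],"twist":[0,0]}'
python3 - <<'E'
from h import *
w=snap("wrist"); cv2.imwrite("pics/w3.png",w["bgr"]);s=snap("scene"); cv2.imwrite("pics/s3.png",cv2.resize(s["bgr"][100:260,100:320],(0,0),fx=3,fy=3,interpolation=2)); st=status.sense();print(st["tool_pos"],st["ft_force"],st["finger_gap"])
E
```

```text
time: 5.1
tool_pos: [572.8, -128.9, 49.0]
tcp_rot: [179.9, 0.1, 112.3]
ft_force: [-3.3, -0.6, 6.8]
finger_gap: 18.2
[ 572.81361012 -128.88954453   49.04030518] [-4.03176608 -1.18681914  6.95707878] 18.1813503188817
```

View pics/w3.png

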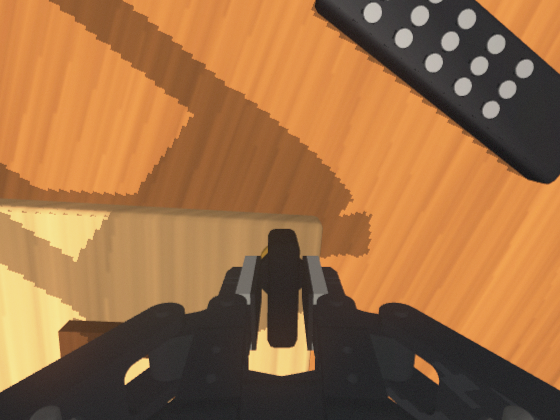

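View pics/s3.png

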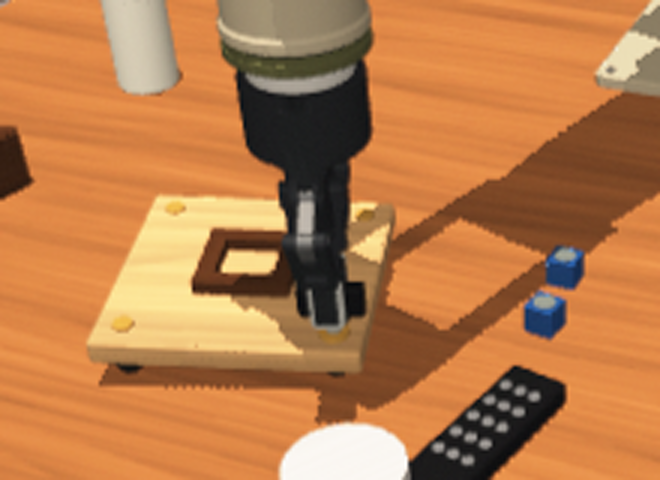

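The tips closed on the round collar (gap 18, pushed up 3 mm). I reopen a bit, rise about 6 mm and grip only the bar.

```bash
python3 -m crank '{"slide":[[0,0,0],[0,0,-0.007],[0,0,0]],"twist":[0,0,0]}' 0.6 40
python3 -m crank '{"slide":[[0,0,0],[0,0,0],[0,0,0],[0,0,0]],"twist":[0,0,0,0]}' 1 40
```

```text
time: 5.5
tool_pos: [572.5, -128.4, 55.1]
tcp_rot: [179.9, 0.1, 112.3]
ft_force: [1.5, 0.1, 0.2]
finger_gap: 33.9
time: 5.9
tool_pos: [571.8, -128.1, 53.7]
tcp_rot: [180.0, 0.0, 112.3]
ft_force: [1.4, 0.2, 4.6]
finger_gap: 10.8
```

```bash
python3 -m crank '{"slide":[[0,0,0],[0,0,0],[0,0,0],[0,0,0],[0,0,0],[0,0,0],[0,0,0],[0,0,0]],"twist":[0.13,0.13,0.13,0.13,0.13,0.13,0.13,0]}'
python3 - <<'E'
from h import *
st=status.sense(); print(st["tool_pos"],st["tcp_rot"],st["ft_force"],st["wrist_torque"],st["joint_pos"][5])
w=snap("wrist"); cv2.imwrite("pics/w4.png",w["bgr"])
E
```

```text
time: 6.7
tool_pos: [572.2, -128.7, 53.8]
tcp_rot: [179.9, -0.0, 60.0]
ft_force: [3.7, -1.5, 3.0]
finger_gap: 11.5
[ 572.17650339 -128.70794461   53.7652403 ] [ 1.79875377e+02 -4.70631047e-03  6.00221485e+01] [ 3.73455037 -1.47882008  2.98650757] [-0.45445361 -0.81231656 -0.03366763] 12.314385888598
```

View pics/w4.png

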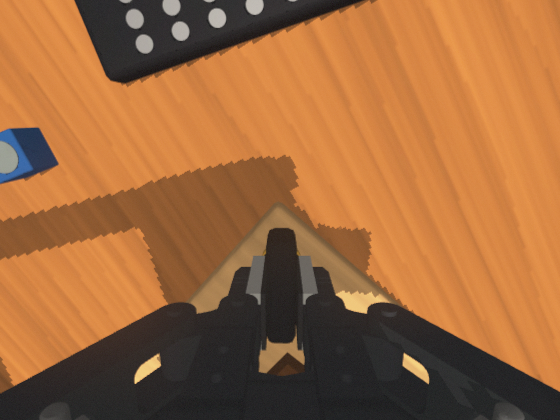

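```bash
python3 -m crank '{"slide":[[0,0,0],[0,0,0],[0,0,0],[0,0,0],[0,0,0],[0,0,0],[0,0,0],[0,0,0]],"twist":[0.13,0.13,0.13,0.13,0.13,0.13,0.13,0]}'
python3 -m crank '{"slide":[[0,0,0],[0,0,0],[0,0,0]],"twist":[0.13,0.13,0]}'
python3 -m crank '{"slide":[[0,0,0],[0,0,0],[0,0,-0.04],[0,0,-0.05],[0,0,-0.05],[0,0,-0.02]],"twist":[0,0,0,0,0,0]}' 0.5
python3 - <<'E'
from h import *
st=status.sense(); print(st["joint_pos"])
s=snap("top"); cv2.imwrite("pics/t5.png",s["bgr"])
E
```

```text
time: 7.55
tool_pos: [572.1, -129.4, 53.9]
tcp_rot: [179.9, -0.1, 8.0]
ft_force: [3.0, -5.1, 1.9]
finger_gap: 10.7
time: 7.85
tool_pos: [571.9, -129.6, 53.8]
tcp_rot: [179.9, -0.1, -6.9]
ft_force: [1.4, -5.5, 2.9]
finger_gap: 11.2
time: 8.45
tool_pos: [573.1, -128.3, 219.1]
tcp_rot: [180.0, -0.4, -6.8]
ft_force: [0.7, 0.5, 0.5]
finger_gap: 42.8
[-1.76369676e+01  5.47912446e+00  8.86898651e+01  2.18967153e-02
  8.54691644e+01  7.91115802e+01]
```

```bash
python3 -m crank '{"slide":[[-0.032,0.019,0.003],[-0.032,0.019,0.003],[0,0,0],[0,0,0],[0,0,0],[0,0,0],[0,0,0],[0,0,0]],"twist":[0,0,0.14,0.14,0.14,0.14,0.14,0.14]}'
python3 -m crank '{"slide":[[0,0,0],[0,0,0],[0,0,0],[0,0,0]],"twist":[0.14,0.13,0,0]}'
python3 - <<'E'
from h import *
w=snap("wrist"); cv2.imwrite("pics/w5.png",w["bgr"]);np.savez("w5.npz",R=w["R"],t=w["t"],K=w["K"],bgr=w["bgr"])
E
```

```text
time: 9.3
tool_pos: [502.4, -157.6, 206.1]
tcp_rot: [179.9, 0.1, -55.2]
ft_force: [-0.5, 0.5, -0.2]
finger_gap: 43.1
time: 9.7
tool_pos: [502.8, -157.8, 206.5]
tcp_rot: [179.9, 0.1, -70.2]
ft_force: [-0.3, 0.4, 1.3]
finger_gap: 42.8
```

View pics/w5.png

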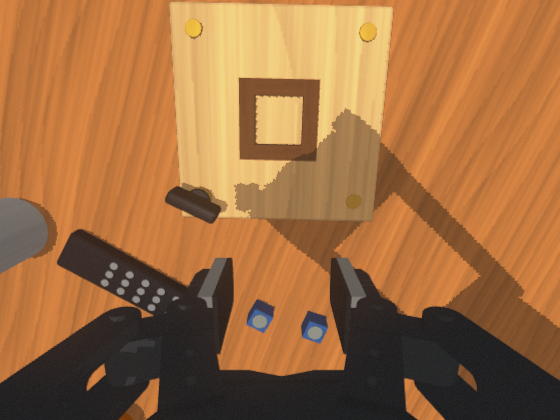

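Run:
```python
from tilt import *
w=dict(np.load("w5.npz"))
tilt(w,[(183,218),(170,3),(393,7),(374,220)])
```

```text
edges [(110, 0.15), (150, 0.01), (126, 0.14), (104, 0.17)] reproj 1.24 origin [ 5.264e+02 -2.214e+02 -4.000e-01] yaw 18.79
lean toward screw corner mrad 46.8 sideways -40.7
screw_corner [ 572.1 -131.8   32.9] seat [ 530.3 -219.8   67.8]
```

```bash
sed -i 's/None\],1).ravel()/None],1,borderMode=cv2.BORDER_REPLICATE).ravel()/' tilt.py
python3 - <<'E'
from tilt import *
w=dict(np.load("w5.npz"))
R,t,c=tilt(w,[(183,218),(170,3),(393,7),(374,220)]);print(c.round(1))
w=dict(np.load("w1.npz")); tilt(w,[(388,11),(376,220),(185,220),(173,10)])
E
```

```text
edges [(110, 0.16), (103, 0.13), (127, 0.14), (104, 0.17)] reproj 0.17 origin [ 526.6 -220.    -3.1] yaw 18.51
lean toward screw corner mrad 19.6 sideways -5.6
screw_corner [ 571.2 -130.8   33. ] seat [ 527.5 -218.9   65.3]
[[181.  216.2]
 [168.    0.7]
 [393.6   5.6]
 [372.2 221.7]]
edges [(107, 0.13), (106, 0.13), (131, 0.13), (92, 0.14)] reproj 0.12 origin [ 525.9 -221.4   -3. ] yaw 19.54
lean toward screw corner mrad 38.3 sideways 1.7
screw_corner [ 568.9 -130.7   31.2] seat [ 526.9 -219.    65.4]
```

```bash
python3 -m crank '{"slide":[[0,0,0],[0,0,0],[0,0,0],[0,0,0],[0,0,0],[0,0,0],[0,0,0],[0,0,0]],"twist":[-0.145,-0.145,-0.145,-0.145,-0.145,-0.145,-0.145,-0.145]}'
python3 -m crank '{"slide":[[0,0,0],[0,0,0],[0,0,0],[0,0,0],[0,0,0],[0,0,0],[0,0,0],[0,0,0]],"twist":[-0.145,-0.145,-0.145,-0.145,-0.145,-0.145,-0.145,-0.145]}'
python3 -m crank '{"slide":[[0,0,0],[0,0,0],[0,0,0],[0,0,0],[0,0,0],[0,0,0],[-0.033,0,-0.004],[-0.033,0,0]],"twist":[-0.145,-0.145,-0.145,-0.145,-0.145,-0.10,0,0]}'
python3 -m crank '{"slide":[[-0.033,0,0],[-0.031,0.003,0],[0,0,0],[0,0,0]],"twist":[0,0,0,0]}'
python3 - <<'E'
from h import *
w=snap("wrist"); cv2.imwrite("pics/w6.png",w["bgr"]);np.savez("w6.npz",R=w["R"],t=w["t"],K=w["K"],bgr=w["bgr"])
from tilt import *
R,t,c=tilt(w,[(388,11),(376,220),(185,220),(173,10)]);print(c.round(1))
E
```

```text
time: 10.55
tool_pos: [503.1, -158.1, 207.1]
tcp_rot: [-180.0, 0.0, -3.5]
ft_force: [0.2, -0.8, -0.6]
finger_gap: 42.9
time: 11.35
tool_pos: [503.1, -158.1, 207.1]
tcp_rot: [-180.0, -0.0, 63.0]
ft_force: [0.5, -0.6, -0.0]
finger_gap: 42.8
time: 12.15
tool_pos: [526.0, -220.5, 211.8]
tcp_rot: [180.0, 0.0, 110.0]
ft_force: [0.3, 0.5, 0.6]
finger_gap: 42.8
time: 12.55
tool_pos: [549.6, -279.8, 210.5]
tcp_rot: [-180.0, -0.1, 109.8]
ft_force: [-0.3, 0.5, -0.4]
finger_gap: 42.5
edges [(105, 0.13), (107, 0.14), (108, 0.14), (97, 0.14)] reproj 0.04 origin [ 526.7 -219.9   -2.8] yaw 18.53
lean toward screw corner mrad 13.5 sideways -0.5
screw_corner [ 571.  -130.8   33.8] seat [ 527.1 -219.    65.6]
[[393.3   9.2]
 [373.5 220.8]
 [183.4 217.2]
 [172.4   2.9]]
```

View pics/w6.png

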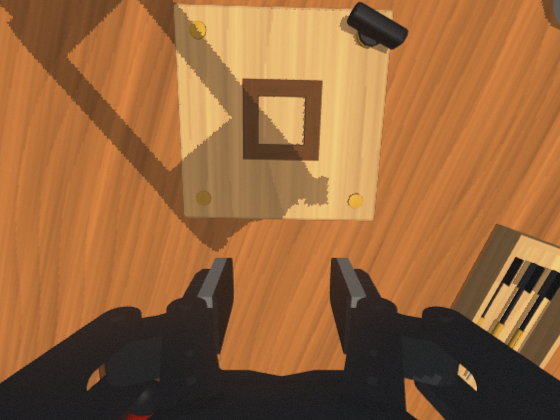

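```bash
python3 -m crank '{"slide":[[0.0335,0.018,0],[0.0335,0.018,0],[0.0335,0.018,0],[0.0335,0.018,0],[0,0,0.03],[0,0,0.03],[0,0,0.03],[0,0,0]],"twist":[0,0,0,0,-0.14,-0.14,-0.14,-0.14]}'
python3 -m crank '{"slide":[[0,0,0],[0,0,0],[0,0,0],[0,0,0],[0,0,0],[0,0,0]],"twist":[-0.14,-0.14,-0.14,-0.12,0,0]}'
python3 - <<'E'
from h import *
w=snap("wrist"); cv2.imwrite("pics/w7.png",w["bgr"]);np.savez("w7.npz",R=w["R"],t=w["t"],K=w["K"],bgr=w["bgr"])
print(proj(w,(572,-129.5,74)))
E
```

```text
time: 13.4
tool_pos: [568.7, -126.6, 116.0]
tcp_rot: [-179.8, -0.5, 142.3]
ft_force: [-0.5, 0.0, -0.4]
finger_gap: 42.7
time: 14.0
tool_pos: [572.3, -128.4, 121.6]
tcp_rot: [180.0, 0.0, 172.6]
ft_force: [0.4, -0.0, 0.6]
finger_gap: 42.7
[281.09393949 239.05836056]
```

View pics/w7.png

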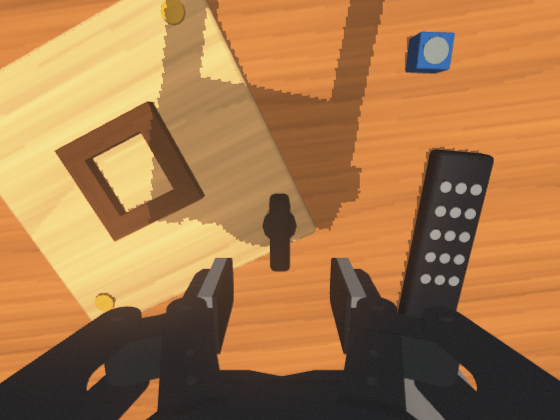

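```bash
python3 -m crank '{"slide":[[0.002,-0.0005,0.033],[0,0,0.034],[0,0,0],[0,0,0]],"twist":[0,0,0,0]}'
python3 -m crank '{"slide":[[0,0,0],[0,0,0],[0,0,0],[0,0,0]],"twist":[0,0,0,0]}' 1 40
python3 -m crank '{"slide":[[0,0,0],[0,0,0],[0,0,0],[0,0,0],[0,0,0],[0,0,0],[0,0,0],[0,0,0]],"twist":[0.14,0.14,0.14,0.14,0.14,0.14,0.14,0]}'
python3 - <<'E'
from h import *
st=status.sense(); print(st["tool_pos"],st["tcp_rot"],st["ft_force"],st["wrist_torque"],st["finger_gap"])
E
python3 -m crank '{"slide":[[0,0,0],[0,0,0],[0,0,-0.04],[0,0,-0.05],[0,0,-0.05],[0,0,-0.015]],"twist":[0,0,0,0,0,0]}' 0.5
```

```text
time: 14.45
tool_pos: [569.8, -129.0, 54.2]
tcp_rot: [180.0, -0.1, 172.7]
ft_force: [-1.1, -0.3, 0.7]
finger_gap: 42.7
time: 14.85
tool_pos: [572.1, -129.8, 56.6]
tcp_rot: [-180.0, 0.2, 172.7]
ft_force: [0.4, 0.9, 7.2]
finger_gap: 10.9
time: 15.65
tool_pos: [571.8, -130.6, 56.6]
tcp_rot: [179.9, 0.2, 116.3]
ft_force: [-1.2, -3.3, 7.4]
finger_gap: 11.2
[ 571.75188546 -130.58362668   56.55130379] [179.90138924   0.1875458  116.26858063] [-1.18632566 -3.28020939  7.40777446] [-0.59634203  0.34949366 -0.01334052] 11.188591826068713
time: 16.25
tool_pos: [573.2, -130.1, 216.5]
tcp_rot: [179.6, 0.4, 116.6]
ft_force: [1.6, 0.1, 1.2]
finger_gap: 42.6
```

```bash
python3 -m crank '{"slide":[[-0.0288,-0.022,0.001],[-0.0288,-0.022,0.001],[-0.0288,-0.022,0.001],[-0.0288,-0.022,0.001],[0,0,0],[0,0,0]],"twist":[0,0,0,0,0.115,0]}'
python3 - <<'E'
from h import *
for i in range(2):
    w=snap("wrist"); cv2.imwrite("pics/w8.png",w["bgr"]);np.savez("w8.npz",R=w["R"],t=w["t"],K=w["K"],bgr=w["bgr"])
    from tilt import *
    R,t,c=tilt(w,[(392,16),(373,230),(183,227),(172,12)]);print(c.round(1))
E
```

```text
time: 16.85
tool_pos: [542.6, -272.6, 204.4]
tcp_rot: [-180.0, -0.1, 109.8]
ft_force: [-0.3, 0.6, 0.6]
finger_gap: 42.6
edges [(106, 0.12), (114, 0.13), (112, 0.14), (97, 0.13)] reproj 0.01 origin [ 526.7 -219.8   -3. ] yaw 18.6
lean toward screw corner mrad 3.9 sideways -0.6
screw_corner [ 570.8 -131.    34.6] seat [ 526.8 -219.6   65.4]
[[399.8  19.4]
 [378.6 231.9]
 [187.  228.2]
 [175.8  13.9]]
edges [(95, 0.12), (105, 0.14), (112, 0.14), (103, 0.15)] reproj 0.03 origin [ 526.7 -219.9   -3.1] yaw 18.57
lean toward screw corner mrad 4.6 sideways -0.2
screw_corner [ 570.8 -131.1   34.5] seat [ 526.8 -219.6   65.3]
[[399.7  21.1]
 [377.6 233.1]
 [186.2 228.4]
 [176.1  14.2]]
```

View pics/w8.png

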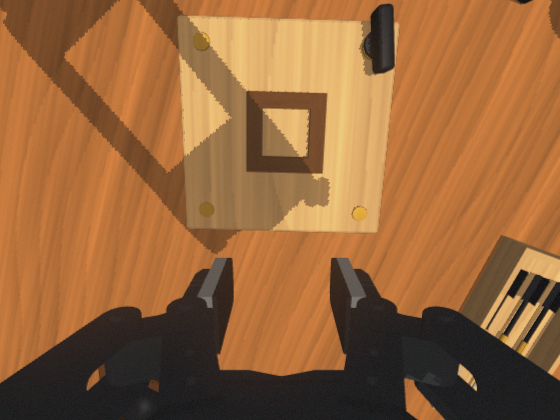

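```bash
python3 -m crank '{"slide":[[0.037,0.001,0],[0.037,0.001,0],[0.038,0.001,0],[0,0,0],[0,0,0],[0,0,0],[0,0,0],[0,0,0]],"twist":[0,0,0,0.145,0.145,0.145,0.145,0.145]}'
python3 -m crank '{"slide":[[0,0,0],[0,0,0],[0,0,0],[0,0,0],[0,0,0],[0,0,0],[0,0,0],[0,0,0]],"twist":[0.145,0.145,0.145,0.145,0.145,0.145,0.145,0]}'
python3 - <<'E'
from h import *
w=snap("wrist"); w=snap("wrist");cv2.imwrite("pics/w9.png",w["bgr"]);np.savez("w9.npz",R=w["R"],t=w["t"],K=w["K"],bgr=w["bgr"])
E
python3 -m crank '{"slide":[[0,0,0],[0,0,0],[0,0,0],[0,0,0],[0,0,0],[0,0,0],[0,0,0],[0,0,0]],"twist":[0.145,0.145,0.145,0.145,0.145,0.145,0.145,0.145]}'
python3 -m crank '{"slide":[[0,0,0],[0,0,0],[0,0,0]],"twist":[0.09,0,0]}'
python3 - <<'E'
from h import *
w=snap("wrist"); w=snap("wrist");cv2.imwrite("pics/w10.png",w["bgr"]);np.savez("w10.npz",R=w["R"],t=w["t"],K=w["K"],bgr=w["bgr"])
E
```

```text
time: 17.75
tool_pos: [508.0, -164.3, 205.3]
tcp_rot: [180.0, -0.0, 68.4]
ft_force: [0.8, 0.5, -0.3]
finger_gap: 42.4
time: 18.55
tool_pos: [507.9, -164.5, 205.3]
tcp_rot: [-180.0, -0.0, 10.4]
ft_force: [-0.6, 0.3, 1.2]
finger_gap: 42.7
time: 19.45
tool_pos: [507.9, -165.1, 205.3]
tcp_rot: [-180.0, 0.0, -56.2]
ft_force: [0.7, 0.1, -0.3]
finger_gap: 42.9
time: 19.75
tool_pos: [507.8, -165.3, 205.2]
tcp_rot: [180.0, 0.0, -61.0]
ft_force: [0.0, -0.0, 0.4]
finger_gap: 42.5
```

View pics/w10.png

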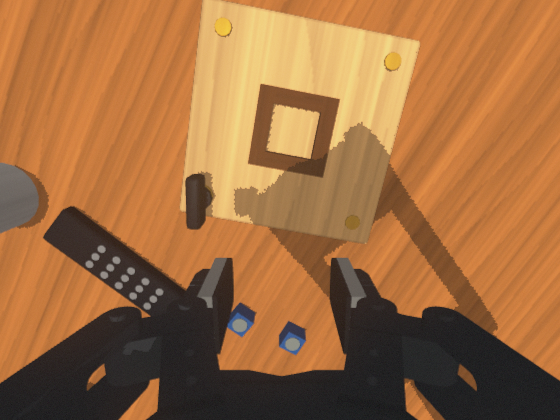

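View pics/w9.png

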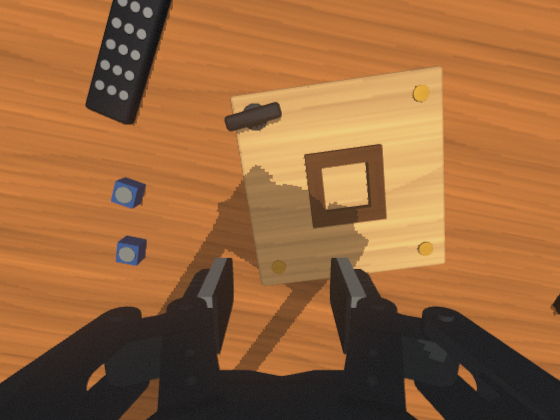

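Run:
```python
from tilt import *
w=dict(np.load("w9.npz"));R,t,c=tilt(w,[(232,97),(441,68),(445,263),(263,284)]);print(c.round(1))
w=dict(np.load("w10.npz"));R,t,c=tilt(w,[(180,210),(205,0),(420,42),(367,243)]);print(c.round(1))
```

```text
edges [(125, 0.14), (114, 0.15), (94, 0.13), (104, 0.13)] reproj 0.11 origin [ 526.7 -220.    -2.9] yaw 18.55
lean toward screw corner mrad 1.1 sideways -1.3
screw_corner [ 570.9 -131.3   34.9] seat [ 526.8 -219.9   65.5]
[[229.   95.7]
 [442.2  64.6]
 [445.  263.4]
 [261.2 286.3]]
edges [(126, 0.13), (116, 0.13), (126, 0.12), (111, 0.14)] reproj 0.02 origin [ 526.6 -219.9   -3.2] yaw 18.54
lean toward screw corner mrad 3.1 sideways -1.6
screw_corner [ 570.8 -131.2   34.5] seat [ 526.8 -219.8   65.2]
[[178.6 210.8]
 [202.   -4.6]
 [421.   40.5]
 [366.7 244.1]]
```

```bash
python3 -m crank '{"slide":[[0,-0.036,0],[0.001,-0.037,0],[0,0,0],[0,0,0],[0,0,0],[0,0,0],[0,0,0],[0,0,0]],"twist":[0,0,-0.145,-0.145,-0.145,-0.145,-0.145,-0.145]}'
python3 -m crank '{"slide":[[0,0,0],[0,0,0],[0,0,0],[0,0,0],[0,0,0],[0,0,0],[0,0,0],[0,0,0]],"twist":[-0.145,-0.145,-0.145,-0.145,-0.145,-0.145,-0.145,-0.145]}'
python3 -m crank '{"slide":[[0,0,0.015],[0,0,0.015],[0,0,0.015],[0,0,0.02],[0,0,0.02],[0,0,0],[0,0,0],[0,0,0]],"twist":[-0.145,-0.145,-0.145,-0.145,-0.145,-0.145,-0.145,-0.05]}'
python3 - <<'E'
from h import *
w=snap("wrist");w=snap("wrist"); cv2.imwrite("pics/w11.png",w["bgr"]);print(status.sense()["tcp_rot"])
print(proj(w,(572,-130.5,74)))
E
```

```text
time: 20.65
tool_pos: [572.3, -131.3, 205.2]
tcp_rot: [-180.0, 0.0, -11.0]
ft_force: [0.1, -0.2, 0.2]
finger_gap: 42.2
time: 21.45
tool_pos: [572.3, -131.3, 205.2]
tcp_rot: [-180.0, -0.0, 55.5]
ft_force: [-0.1, 0.4, 0.1]
finger_gap: 43.0
time: 22.25
tool_pos: [572.2, -131.3, 119.9]
tcp_rot: [-180.0, -0.0, 116.5]
ft_force: [0.8, 0.0, 1.0]
finger_gap: 42.9
[-1.79994189e+02 -5.50666992e-03  1.16178320e+02]
[282.58675565 237.35445625]
```

View pics/w11.png

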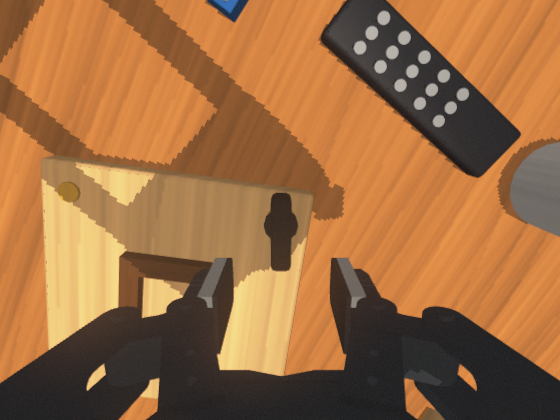

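```bash
python3 -m crank '{"slide":[[0.001,0,0.032],[0,0,0.032],[0,0,0],[0,0,0]],"twist":[0,0,0,0]}'
python3 -m crank '{"slide":[[0,0,0],[0,0,0],[0,0,0],[0,0,0],[0,0,0],[0,0,0],[0,0,0]],"twist":[0,0,0,0,0.11,0.11,0]}' 1 40
python3 -m crank '{"slide":[[0,0,0],[0,0,0],[0,0,-0.04],[0,0,-0.05],[0,0,-0.05],[0,0,-0.008]],"twist":[0,0,0,0,0,0]}' 0.5
python3 -m crank '{"slide":[[-0.0275,-0.022,0],[-0.0275,-0.022,0],[-0.0275,-0.022,0],[-0.0275,-0.022,0],[0,0,0],[0,0,0],[0,0,0]],"twist":[0,0,0,0,-0.1,0,0]}'
python3 - <<'E'
from h import *
w=snap("wrist"); w=snap("wrist");cv2.imwrite("pics/w12.png",w["bgr"]);np.savez("w12.npz",R=w["R"],t=w["t"],K=w["K"],bgr=w["bgr"])
E
```

```text
time: 22.75
tool_pos: [571.4, -130.3, 56.2]
tcp_rot: [-179.9, -0.1, 116.0]
ft_force: [0.8, -0.4, -0.1]
finger_gap: 42.7
time: 23.45
tool_pos: [572.4, -131.5, 58.6]
tcp_rot: [179.9, 0.1, 103.2]
ft_force: [-5.7, -2.7, 6.9]
finger_gap: 11.1
time: 24.05
tool_pos: [575.8, -131.4, 213.2]
tcp_rot: [179.4, 0.4, 103.4]
ft_force: [-0.0, -0.9, 0.7]
finger_gap: 42.8
time: 24.75
tool_pos: [512.0, -257.5, 204.2]
tcp_rot: [180.0, -0.0, 109.0]
ft_force: [0.4, 0.0, -0.7]
finger_gap: 43.0
```

View pics/w12.png

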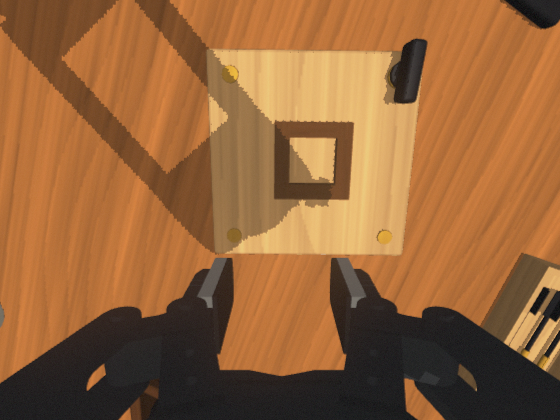

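Run:
```python
from tilt import *
w=dict(np.load("w12.npz"));R,t,c=tilt(w,[(420,50),(401,254),(216,253),(207,49)]);print(c.round(1))
```

```text
edges [(102, 0.13), (108, 0.13), (111, 0.14), (108, 0.13)] reproj 0.1 origin [ 526.8 -219.7   -3.1] yaw 18.43
lean toward screw corner mrad 2.2 sideways -1.0
screw_corner [ 571.1 -131.1   34.7] seat [ 526.9 -219.6   65.3]
[[424.4  50.9]
 [401.9 254.9]
 [213.8 253.2]
 [205.2  48. ]]
```

```bash
python3 -m crank '{"slide":[[0.044,0.013,0],[0.045,0.013,0],[0,0,0],[0,0,0],[0,0,0],[0,0,0],[0,0,0],[0,0,0]],"twist":[0,0,0.145,0.145,0.145,0.145,0.145,0.145]}'
python3 -m crank '{"slide":[[0,0,0],[0,0,0],[0,0,0],[0,0,0],[0,0,0],[0,0,0],[0,0,0],[0,0,0]],"twist":[0.145,0.145,0.145,0.145,0.145,0.145,0,0]}'
python3 - <<'E'
from tilt import *
w=snap("wrist"); w=snap("wrist");cv2.imwrite("pics/w13.png",w["bgr"]);np.savez("w13.npz",R=w["R"],t=w["t"],K=w["K"],bgr=w["bgr"])
R,t,c=tilt(w,[(229,96),(442,65),(445,263),(261,286)]);print(c.round(1))
E
python3 -m crank '{"slide":[[-0.003,0.012,0],[0,0,0],[0,0,0],[0,0,0],[0,0,0],[0,0,0],[0,0,0],[0,0,0]],"twist":[0.145,0.145,0.145,0.145,0.145,0.145,0.145,0.145]}'
python3 -m crank '{"slide":[[0,0,0],[0,0,0],[0,0,0]],"twist":[0.14,0,0]}'
python3 - <<'E'
from h import *
w=snap("wrist"); w=snap("wrist");cv2.imwrite("pics/w14.png",w["bgr"]);np.savez("w14.npz",R=w["R"],t=w["t"],K=w["K"],bgr=w["bgr"])
E
```

```text
time: 25.65
tool_pos: [507.5, -164.4, 204.3]
tcp_rot: [180.0, -0.0, 59.0]
ft_force: [-0.3, -0.8, -0.8]
finger_gap: 42.5
time: 26.45
tool_pos: [507.4, -164.7, 204.3]
tcp_rot: [-180.0, -0.0, 9.7]
ft_force: [-0.4, 0.3, -0.5]
finger_gap: 42.8
edges [(125, 0.14), (112, 0.14), (97, 0.13), (118, 0.13)] reproj 0.06 origin [ 526.7 -219.7   -2.9] yaw 18.41
lean toward screw corner mrad 0.4 sideways -3.0
screw_corner [ 571.2 -131.2   35. ] seat [ 526.9 -219.8   65.5]
[[227.   95.4]
 [440.7  60.8]
 [446.5 260.7]
 [262.2 286.3]]
time: 27.35
tool_pos: [506.2, -177.5, 204.3]
tcp_rot: [180.0, 0.0, -57.2]
ft_force: [-0.3, 0.7, -0.6]
finger_gap: 42.6
time: 27.65
tool_pos: [506.2, -177.5, 204.3]
tcp_rot: [-180.0, -0.0, -64.7]
ft_force: [0.0, 0.1, 0.8]
finger_gap: 42.6
```

View pics/w14.png

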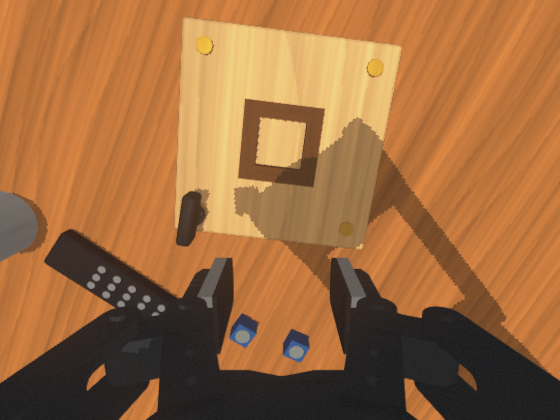

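Run:
```python
from tilt import *
w=dict(np.load("w14.npz"));R,t,c=tilt(w,[(176,229),(183,17),(401,45),(363,248)]);print(c.round(1))
```

```text
edges [(117, 0.13), (135, 0.13), (126, 0.12), (112, 0.15)] reproj 0.01 origin [ 526.7 -219.7   -3.1] yaw 18.43
lean toward screw corner mrad -0.1 sideways -0.7
screw_corner [ 571.  -131.2   35. ] seat [ 526.8 -219.7   65.3]
[[173.4 228.1]
 [181.7  15.7]
 [402.3  44.9]
 [362.4 249.6]]
```

Run:
```python
from h import *
t=snap("top"); s=snap("scene")
b=np.array([501.3,225.0])
for n,uv in dict(orange=(185.5,190),green1=(108,228),green2=(157,285)).items():
    P=onplane(t,uv,28.6); d=P[:2]-b; print(n,P.round(1),"dist",np.hypot(*d).round(1),"az",np.degrees(np.arctan2(d[1],d[0])).round(1))
```

```text
orange [593.  183.1  28.6] dist 100.8 az -24.6
green1 [515.8 325.4  28.6] dist 101.5 az 81.8
green2 [410.8 228.7  28.6] dist 90.6 az 177.7
```

```bash
python3 -m crank '{"slide":[[0,0,0],[0,0,0],[0,0,0],[0,0,0],[0,0,0],[0,0,0],[0,0,0],[0,0,0]],"twist":[-0.145,-0.145,-0.145,-0.145,-0.145,-0.145,-0.145,-0.145]}' 0
python3 -m crank '{"slide":[[0,0,0],[0,0,0],[0.0136,-0.0426,0],[0.0136,-0.0426,0],[0.0136,-0.0426,0],[0.0136,-0.0426,0],[0.0136,-0.0426,0],[0.0136,-0.0426,0]],"twist":[-0.145,-0.145,0,0,0,0,0,0]}'
python3 -m crank '{"slide":[[0.0136,-0.0426,0],[0.0136,-0.0426,0],[0.0136,-0.0426,0],[0,0,0],[0,0,0],[0,0,0],[0,0,0],[0,0,0]],"twist":[0,0,0,-0.145,-0.145,-0.145,-0.145,-0.145]}'
python3 -m crank '{"slide":[[0,0,0.01],[0,0,0.01],[0,0,0.01],[0,0,0.01],[0,0,0.01],[0,0,0.01],[0,0,0.01],[0,0,0.01]],"twist":[-0.145,-0.145,-0.145,-0.145,-0.145,-0.145,-0.145,-0.145]}'
python3 -m crank '{"slide":[[0,0,0],[0,0,0]],"twist":[-0.028,0]}'
python3 - <<'E'
from h import *
w=snap("wrist"); w=snap("wrist");cv2.imwrite("pics/w15.png",w["bgr"]);np.savez("w15.npz",R=w["R"],t=w["t"],K=w["K"],bgr=w["bgr"])
print(status.sense()["tool_pos"],status.sense()["tcp_rot"],proj(w,(501.3,225,31)))
E
```

```text
time: 28.65
tool_pos: [506.2, -177.6, 204.3]
tcp_rot: [180.0, 0.0, 1.9]
ft_force: [0.5, 0.0, 0.1]
finger_gap: 85.5
time: 29.45
tool_pos: [504.4, 92.5, 204.5]
tcp_rot: [180.0, -0.0, 18.1]
ft_force: [1.4, 0.8, 0.3]
finger_gap: 85.3
time: 30.25
tool_pos: [503.8, 225.0, 204.2]
tcp_rot: [-180.0, 0.0, 60.0]
ft_force: [-0.1, 0.2, -0.0]
finger_gap: 85.8
time: 31.05
tool_pos: [503.9, 224.9, 123.9]
tcp_rot: [180.0, 0.0, 126.5]
ft_force: [0.6, -0.1, 0.2]
finger_gap: 85.5
time: 31.25
tool_pos: [503.8, 224.9, 124.4]
tcp_rot: [-180.0, -0.0, 127.5]
ft_force: [-0.3, -0.2, -0.0]
finger_gap: 85.2
[504.30294613 225.02944009 125.05858196] [1.79943742e+02 1.92706606e-02 1.27484423e+02] [279.0754785  213.76288435]
```

View pics/w15.png

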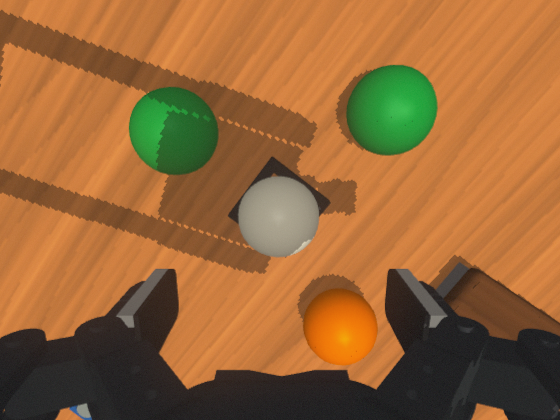

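Run:
```python
from h import *
w=dict(np.load("w15.npz")); hsv=cv2.cvtColor(w["bgr"],cv2.COLOR_BGR2HSV)
m=((hsv[...,1]<60)&(hsv[...,2]>90)).astype(np.uint8); m[:160]=0;m[262:]=0;m[:,:220]=0;m[:,340:]=0
c=max(cv2.findContours(m,0,2)[0],key=cv2.contourArea); q,rad=cv2.minEnclosingCircle(c)
P=onplane(w,q,31); print(q,rad,P); st=status.sense()
R=Ro.from_euler('xyz',st["tcp_rot"],degrees=True).as_matrix(); print(R.T@(P-st["tool_pos"]))
```

```text
(278.1644287109375, 215.79000854492188) 40.62367248535156 [501.69080083 223.43396892  31.        ]
[ 0.35520876 -3.13605756 94.05543388]
```

```bash
python3 -m crank '{"slide":[[0,-0.0025,0.04],[0,0,0.04],[0,0,0.034],[0,0,0],[0,0,0]],"twist":[0,0,0,0,0]}'
python3 -m crank '{"slide":[[0,0,0],[0,0,0],[0,0,0],[0,0,0],[0,0,0]],"twist":[0,0,0,0,0]}' 1 30
python3 - <<'E'
from h import *
s=snap("scene"); cv2.imwrite("pics/s16.png",cv2.resize(s["bgr"][120:300,320:500],(0,0),fx=3,fy=3,interpolation=2))
E
```

```text
time: 31.85
tool_pos: [501.9, 223.4, 11.0]
tcp_rot: [-180.0, -0.0, 127.6]
ft_force: [0.4, -0.5, 0.1]
finger_gap: 85.4
time: 32.35
tool_pos: [503.3, 223.5, 13.0]
tcp_rot: [179.9, 0.1, 127.6]
ft_force: [-3.3, -3.2, 9.8]
finger_gap: 55.3
```

View pics/s16.png

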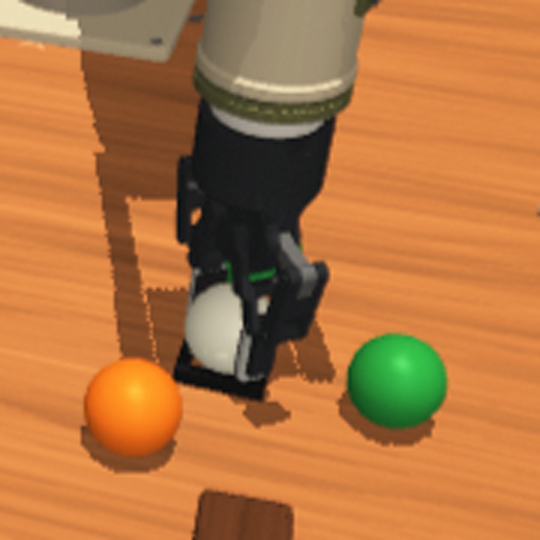

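```bash
python3 -m crank '{"slide":[[0,0,-0.01],[0,0,-0.02],[0,0,-0.035],[0,0,-0.035],[0,0,-0.035],[0,0,-0.02],[0,0,0]],"twist":[0,0,0,0,0,0,0]}'
python3 -m crank '{"slide":[[-0.0366,-0.0251,0],[-0.0366,-0.0251,0],[-0.0366,-0.0251,0],[-0.0366,-0.0251,0],[-0.0366,-0.0251,0],[-0.0366,-0.0251,0],[-0.0366,-0.0251,0],[-0.0366,-0.0251,0]],"twist":[0,0,0,0,0,0,0,0]}'
python3 -m crank '{"slide":[[-0.0366,-0.0251,0],[-0.0366,-0.0251,0],[0,0,0],[0,0,0]],"twist":[0,0,0,0]}'
python3 - <<'E'
from h import *
w=snap("wrist"); w=snap("wrist");cv2.imwrite("pics/w17.png",w["bgr"]);np.savez("w17.npz",R=w["R"],t=w["t"],K=w["K"],bgr=w["bgr"])
st=status.sense(); print(st["tool_pos"],st["tcp_rot"],st["finger_gap"],st["ft_force"])
t=snap("top"); cv2.imwrite("pics/t17.png",t["bgr"])
E
```

```text
time: 33.1
tool_pos: [504.7, 224.4, 170.9]
tcp_rot: [179.5, 0.2, 127.6]
ft_force: [0.3, 0.2, -1.7]
finger_gap: 55.4
time: 33.9
tool_pos: [520.8, -132.7, 164.1]
tcp_rot: [-180.0, -0.1, 127.6]
ft_force: [0.6, 0.4, -2.2]
finger_gap: 55.6
time: 34.3
tool_pos: [525.7, -220.4, 163.8]
tcp_rot: [-180.0, -0.1, 127.5]
ft_force: [1.0, 0.6, -2.4]
finger_gap: 55.4
[ 526.16600969 -218.75905663  164.28283196] [-1.79980571e+02 -1.01548081e-01  1.27659424e+02] 55.64672849843943 [-0.09639981 -0.76132594 -1.38189247]
```

View pics/w17.png

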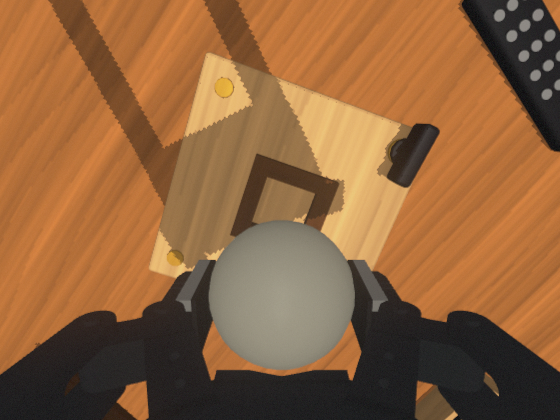

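View pics/t17.png

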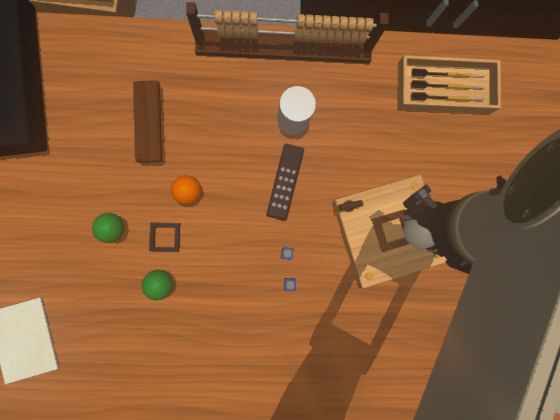

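Run:
```python
from h import *
st=status.sense(); s=snap("wrist"); he=s["hand_eye"]
g=s["bgr"]; hsv=cv2.cvtColor(g,cv2.COLOR_BGR2HSV); m=((hsv[...,1]<45)&(hsv[...,2]>60)).astype(np.uint8); m[:,:200]=0;m[:,364:]=0;m[:215]=0;m[372:]=0
m=cv2.morphologyEx(m,cv2.MORPH_OPEN,np.ones((9,9),np.uint8))
c=max(cv2.findContours(m,0,2)[0],key=cv2.contourArea); q,rad=cv2.minEnclosingCircle(c); print(q,rad)
ray=np.linalg.inv(s["K"])@np.array([*q,1]); 
# tool z of ball ~ -18 : intersect plane, and by size
d=he[:3,:3]@ray; 
for z in (-22,-20,-18,-15): k=(z-he[2,3])/d[2]; X=he[:3,3]+d*k; print(z,X.round(1))
D=s["fx"]*28.6/rad; print("by size",(he[:3,3]+d*D).round(1))
R=Ro.from_euler('xyz',st["tcp_rot"],degrees=True).as_matrix()
print("need tool shift xy (ball at tool 0,0):",R.T@(np.array([526.8,-219.7,68.4])-st["tool_pos"]))
for u in ((256,154),): print()
hole=onplane(s,(287,204),48); print("hole view",hole)
```

```text
(281.609130859375, 296.3451843261719) 73.03196716308594
-22 [  0.8  -0.7 -22. ]
-20 [ -0.3  -0.7 -20. ]
-18 [ -1.4  -0.7 -18. ]
-15 [ -3.   -0.7 -15. ]
by size [ -0.6  -0.7 -19.4]
need tool shift xy (ball at tool 0,0): [-1.36922555 -0.38240985 96.13022298]

hole view [ 527.12797306 -213.54004334   48.        ]
```

```bash
python3 -m crank '{"slide":[[-0.0006,0.0003,0.035],[0,0,0.035],[0,0,0.025],[0,0,0.010],[0,0,0.004],[0,0,0],[0,0,0]],"twist":[0,0,0,0,0,0,0]}'
python3 -m crank '{"slide":[[0,0,0.002],[0,0,0.001],[0,0,0]],"twist":[0,0,0]}'
python3 - <<'E'
from h import *
s=snap("scene"); cv2.imwrite("pics/s18.png",cv2.resize(s["bgr"][110:250,110:290],(0,0),fx=4,fy=4,interpolation=2))
E
```

```text
time: 35.2
tool_pos: [528.6, -220.5, 58.2]
tcp_rot: [179.9, 0.1, 127.7]
ft_force: [0.4, 0.1, -1.6]
finger_gap: 55.6
time: 35.5
tool_pos: [527.4, -220.2, 53.6]
tcp_rot: [180.0, 0.0, 127.6]
ft_force: [0.6, 1.0, -1.9]
finger_gap: 55.8
```

View pics/s18.png

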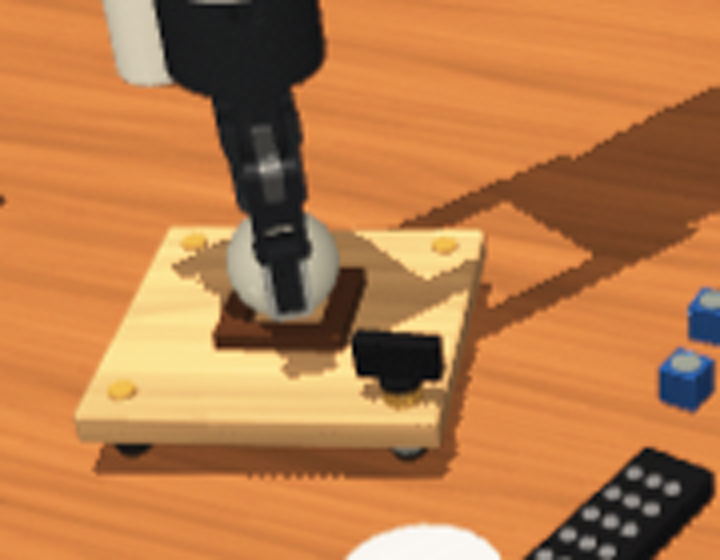

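```bash
python3 -m crank '{"slide":[[0,0,0.0015],[0,0,0],[0,0,0]],"twist":[0,0,0]}'
python3 -m crank '{"slide":[[0,0,0.001],[0,0,0],[0,0,0]],"twist":[0,0,0]}'
```

```text
time: 35.85
tool_pos: [527.2, -220.0, 51.6]
tcp_rot: [-180.0, -0.0, 127.6]
ft_force: [0.4, -0.5, -1.0]
finger_gap: 55.5
time: 36.15
tool_pos: [527.4, -220.1, 50.9]
tcp_rot: [180.0, 0.0, 127.6]
ft_force: [-0.3, 0.1, -0.4]
finger_gap: 55.8
```

```bash
python3 -m crank '{"slide":[[0,0,0.0005],[0,0,0],[0,0,0]],"twist":[0,0,0]}'
python3 -m crank '{"slide":[[0,0,0],[0,0,0],[0,0,0],[0,0,0]],"twist":[0,0,0,0]}' 0
python3 -m crank '{"slide":[[0,0,-0.02],[0,0,-0.03],[0,0,-0.04],[0,0,-0.04],[0,0,-0.02],[0,0,0]],"twist":[0,0,0,0,0,0]}'
python3 - <<'E'
from h import *
w=snap("wrist"); w=snap("wrist");cv2.imwrite("pics/w19.png",w["bgr"]);np.savez("w19.npz",R=w["R"],t=w["t"],K=w["K"],bgr=w["bgr"])
s=snap("scene"); cv2.imwrite("pics/s19.png",s["bgr"])
E
```

```text
time: 36.45
tool_pos: [527.5, -220.1, 50.6]
tcp_rot: [180.0, 0.0, 127.6]
ft_force: [0.4, 0.4, 0.9]
finger_gap: 55.6
time: 36.85
tool_pos: [527.2, -220.1, 50.3]
tcp_rot: [-180.0, -0.0, 127.6]
ft_force: [-0.7, 1.0, -0.9]
finger_gap: 85.3
time: 37.45
tool_pos: [529.5, -221.2, 205.2]
tcp_rot: [179.8, 0.4, 127.6]
ft_force: [-0.1, -0.2, 0.1]
finger_gap: 85.4
```

View pics/s19.png

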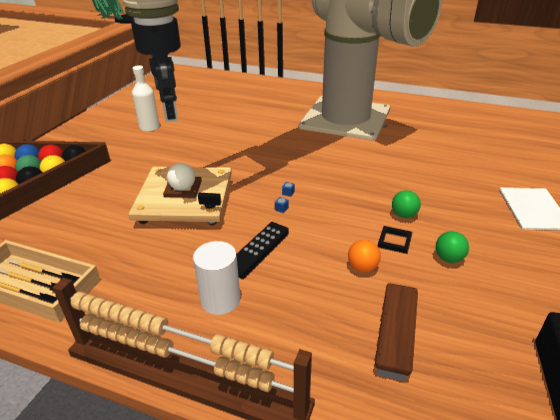

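View pics/w19.png

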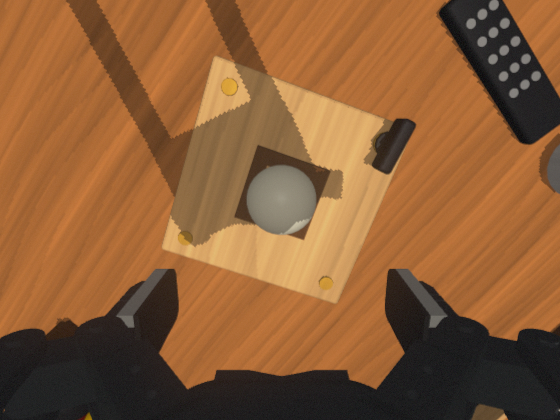

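Run:
```python
from tilt import *
w=dict(np.load("w19.npz"));
w=snap("wrist")
R,t,c=tilt(w,[(408,127),(337,302),(163,247),(214,57)]);print(c.round(1))
hsv=cv2.cvtColor(w["bgr"],cv2.COLOR_BGR2HSV); m=((hsv[...,1]<60)&(hsv[...,2]>60)).astype(np.uint8); k=np.zeros_like(m);k[155:240,235:325]=1;m*=k
q,rad=cv2.minEnclosingCircle(max(cv2.findContours(m,0,2)[0],key=cv2.contourArea)); print(q,rad,"depth by size",w["fx"]*28.6/rad,"ball",onplane(w,q,65.4))
s0=dict(np.load("scene0.npz")); s=snap("scene")
d=np.abs(s["bgr"].astype(int)-s0["bgr"]).max(2)
for n,(x0,y0,x1,y1) in dict(remote=(235,222,292,278),chalk=(272,180,298,214),can=(193,242,242,313),brush=(375,282,420,380),rest_of_balls=(345,188,382,275),green2=(435,228,470,266),greenb=(391,188,422,212),frame=(378,238,414,252)).items(): print(n,(d[y0:y1,x0:x1]>45).sum())
print((status.sense()["time"]))
```

```text
edges [(109, 0.12), (124, 0.13), (122, 0.13), (123, 0.12)] reproj 0.18 origin [ 526.8 -219.7   -3. ] yaw 18.44
lean toward screw corner mrad 1.5 sideways -0.3
screw_corner [ 571.1 -131.1   34.9] seat [ 526.9 -219.6   65.4]
[[416.1 132. ]
 [338.3 309. ]
 [160.5 252.9]
 [214.3  56.7]]
(282.5, 203.54347229003906) 35.12629318237305 depth by size 283.9107314766959 ball [ 527.12862268 -219.94006268   65.4       ]
remote 0
chalk 0
can 0
brush 0
rest_of_balls 0
green2 0
greenb 0
frame 141
37.7
```

```bash
python3 -c "
from bench import hand_in
print(hand_in())"
```

```text
the job is handed in; nothing more can be done
None
```

I levelled the stand, put the white ball in its seat, and handed the job in at about 38 s, with the gripper open and clear of everything. `hand_in` gives no verdict, so the result rests on my own camera checks.

**Knob:** I turned it clockwise about 3.28 rad (4.2 mm) in three grasps and let go. The first closure caught the round collar instead of the bar, so I reopened, rose a few mm and gripped again. Turning the knob also shifted the stand: it turned by about 1° and moved 1–2 mm.

**Level:** the lean toward the screw corner went from about 38 mrad to about 1 mrad on average. The four final wrist views gave 2.2, 0.4, -0.1 and 1.5 mrad. Sideways tilt read -3.0 to -0.3 mrad, similar to the readings before the last turn and within the spread between views. I judged wobble only from these images; I did not press on the stand.

**Ball:** it measures within about 0.5 mm of the seat's centre horizontally. The stand was still level with the ball on it.

**Other things:** comparing scene-camera images before and after showed no change at the chalks, remote, can, brush or coloured balls.

**Disagreements:**
- The wrist camera read all heights about 3 mm low. I treated this as a calibration offset.
- One earlier tilt reading was off because the board's edge lay at the picture border. I set it aside and repeated the view with better framing.

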